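Work the seized wing stopper out of the plaster pot

ROBOT

A 6-joint arm with a two-finger parallel gripper is mounted at the origin on the work surface. World frame = base frame: x ahead of the robot, y to its left, z up, the work surface at z = 0. Lengths are in m, angles in rad, forces in N, time in s.
With the tool pointing down it reaches from about 0.275 to 0.825 m from the base axis. Payload 4.9 kg.
Tool frame: the origin (TCP) lies midway between the tips of the shut fingers; the grasp point (between the pads) lies 19 mm behind it (grip_point_offset is the distance from the TCP to the grasp point, in m); z points along the fingers, x is the direction in which the jaws open and shut, and the axes are right-handed (so a half turn about z gives the same grasp; the last joint's range is limited). The gripper opens to 85 mm and grips with 20 to 120 N. Pads are 22 mm wide; open, the fingers measure 114 mm over their backs; the gripper's body (76 mm by 85 mm) begins 54 mm behind the grasp point. The pads swing forward as they close: fully open they stand 13 mm farther back than shut.
Start: joints at [0.979, 0.326, -0.193, 1.052, 0, 1.437], TCP at [0.243, 0.493, 0.231] pointing down, gripper open.
Joint ranges: [-2.65, 2.65], [-0.97, 1.79], [-1.3, 1.35], [-1.93, 2.1], [-1.47, 1.37], [-3.14, 3.14]. Speed limits (rad/s): [2.57, 2.57, 3.14, 3.14, 3.14, 3.14].

INTERFACE

Orientations are given as a rotation vector (axis times angle).
In Python, from cell import * gives the robot as it stands. Calls block until the motion is done:
- movep(position, orientation): joint-space move of the TCP to a pose.
- move_l(position, velocity=0.15, rot=None, until_force=None): straight line of the TCP; rot=None keeps the orientation; velocity is the mean speed in m/s. With until_force (N) it stops when the force on the tool has changed by that much, and returns True; else False.
- set_joints(angles): joint-space move.
- let_go() and grab(newtons=None): open the fingers fully, or close them until they stop; newtons is the grip in N (None keeps the last).
- sleep(seconds).
- ik(position, orientation): joint angles nearest the present ones, or None.
- get_state(): the state.
- grab_frame(name): name is "scene" or "side" or "wrist"; returns a dict with "img" (384x512x3 uint8, red, green, blue), "fx", "fy", "cx", "cy" (pixels), "cam_to_world" (4x4, takes a point from camera to world coordinates); the wrist camera has in their place "T_tool_cam" (4x4, takes a point from camera to tool coordinates, whose origin is the TCP and whose axes are the tool frame's). Camera axes: x right, y down, z forward; pixel columns grow to the right and rows downward; lengths in m; the calibration is good to about 2 mm. A picture is of the moment at which its call begins: read the wrist's pose just before it. There is no depth.
A pose or a line that the arm cannot do raises MotionError and nothing moves.
- sign_off(): hands the job in, once; it reports no verdict.
Trained networks look in the newest picture that a camera, given by its name, has taken for a name from the list of things; names that differ only in an ending like _2 or _b are one class to them, and where a whole thing is asked for, a point or a joint stands for the part that bears it (a point fixed in the world has none). Each returns a list of dicts, best first, with "score" (0 to 1); they miss things now and then, are a little off and sometimes report something else, mostly with a low value. They report only what shows in the picture. A call takes as long as a camera call.
- spot_in(camera, name): "centre" ([column, row] in pixels, amid what is visible of it).
- silhouettes(camera, name): "mask" (384x512 bool, what is visible of it) and "centre" ([column, row] in pixels, amid what is visible of it).
- tip_of(camera, name): "centre" ([column, row] in pixels: a listed point, or the origin of a listed thing).
The state is a dict: "clock": time; "q": joint angles; "joint_velocities": joint speeds; "tau": joint torques, N m; "position": TCP position; "eef_rot": TCP orientation; "contact_force": force on the tool from outside, world axes, zero at the start; "wrist_torque": the same for the moment, N m; "finger_gap": opening from 0.0 (shut) to 1.0 (fully open).
Only numpy, scipy, OpenCV 4.12 (cv2) and the standard library are available. Lean on these libraries where they do the work, as an engineer would, in place of code of your own. Each camera call takes 0.05 s, during which the arm holds its last target.

TASK

One of the three plaster pots has a stopper with a flat upright wing, and dried plaster has seized it. Rock the wing in small arcs of about 20 degrees, anticlockwise (seen from above) then clockwise, and the same again, while the stopper is still in the neck, until it breaks free; never wrench it round more than 40 degrees from its start there. Then draw it straight up out of the neck and stand it upright on the flat middle of the white plate.

Things in the scene. Friction and masses are not known exactly. Their poses are not given: they have to be found in the camera images.
- bung_grip (a point): On the axis of the seized grey plastic stopper (loose, 60 g, 63 mm high), 49 mm above its foot, 14 mm below its top. From the foot up: round stem 28 mm across, 24 long (inside the neck); round flange 46 across, 5 thick, top 20 mm below this point (keep fingertips above it); upright flat wing 52 long, 12 thick, 34 high. Axes: x along the wing, y across its thickness (squeeze along y), z up.
- bung_tip (a point): Point near one end of the same wing, 20 mm from bung_grip along the wing's x axis, same height. The stuck stopper does not spring back: turning it takes 0.15 to 0.35 N m, pulling it straight 15 to 25 N, far less while it is turning, so easing up about 1 mm with each arc helps. It is free once raised 18 mm and clear of the neck at 24 mm. A squeeze of 60 to 80 N holds the wing.
- pot: The aluminium pot with the seized stopper: fixed, 96 mm across, shoulder 70 mm high, white-crusted steel neck 60 mm across, its top 100 mm above the counter. Origin: centre of its underside, z up. The wing starts along the pot's x axis, bung_grip about 124 mm above the origin. Two like pots, with a round mushroom knob or a flat cap (136 mm high at most), stand at least 130 mm away between centres.
- plate_in (a point): Centre of the inner floor of the round white plate, 170 mm across the rim, 16 mm high, fixed to the counter. The floor is 5 mm above the counter and flat to about 48 mm from the centre.

How it is judged:
On the way, in this order (a step that is already met when the one before it is completed fails the run):
1. first arc anticlockwise: the wing turned at least 10 degrees anticlockwise (seen from above) of where it started, the stopper still in the neck (raised less than 16 mm) (y of bung_tip in the frame of pot above 0.0035 m and z of bung_grip in the frame of pot below 0.141 m and horizontal distance between bung_grip and pot below 0.008 m), for 0.05 s.
2. first arc clockwise: the wing turned at least 10 degrees clockwise (seen from above) of where it started, the stopper still in the neck (raised less than 16 mm) (y of bung_tip in the frame of pot below -0.0035 m and z of bung_grip in the frame of pot below 0.141 m and horizontal distance between bung_grip and pot below 0.008 m), for 0.05 s.
3. second arc anticlockwise: the wing turned at least 10 degrees anticlockwise (seen from above) of where it started, the stopper still in the neck (raised less than 16 mm) (all of step 1), for 0.05 s.
4. second arc clockwise: the wing turned at least 10 degrees clockwise (seen from above) of where it started, the stopper still in the neck (raised less than 16 mm) (all of step 2), for 0.05 s.
At the end, for the whole second after the job is handed in: The winged stopper stands upright (within 10 degrees) on the plate's flat floor, its axis within 40 mm of the plate's centre, at rest and let go (horizontal distance between bung_grip and plate_in below 0.04 m and z of bung_grip in the frame of plate_in below 0.06 m and angle between bung_grip's own z axis and vertical below 0.17 rad and linear speed of bung below 0.02 m/s); the robot touches nothing.
It fails at once if the stopper is wrenched round more than 45 degrees from where it started while still in the neck (raised less than 18 mm) (x of bung_tip in the frame of pot below 0.0141 m and z of bung_grip in the frame of pot below 0.143 m and horizontal distance between bung_grip and pot below 0.008 m).
It also fails if it takes over 51 s, if anything falls off the work surface, if the arm or the gripper's body presses on something with over 40 N, if the wrist force passes 120 N, or if a joint passes its speed limit or range.

## Working session

There is one attempt and no reset: what is moved stays moved. The work goes in short steps, each a Python script; the robot and the scene stay as the last script left them, time stands still between calls to the robot, and variables do not carry over. Pictures are saved under pics/ and viewed, and the job is handed in when it is done.

```bash
mkdir -p pics; ls
python3 - <<'E'
from cell import *
import cv2
s=get_state();print(s['clock'],s['position'],s['eef_rot'],s['finger_gap'])
ims=[]
for c in ("scene","side","wrist"):
    f=grab_frame(c);cv2.imwrite(f"pics/{c}0.png",f["img"][:,:,::-1])
    print(c,f["fx"],f["cx"],f["cy"],f.get("cam_to_world",f.get("T_tool_cam")))
    for n in("bung_grip","bung_tip","pot","plate_in"):
        print(n,[(round(d["score"],2),[round(float(v),1) for v in d["centre"]]) for d in tip_of(c,n)[:4]])
    print('mask',[(round(d["score"],2),d["centre"]) for d in spot_in(c,"bung_grip")[:3]])
print(get_state()['clock'])
E
```

```text
pics
0.0 [0.24273705 0.49287906 0.23049519] [ 2.66691865e+00  1.65906934e+00 -2.51825452e-03] 0.9965706223156703
scene 423.49967781751855 250.59573183579656 187.04514434008232 [[-0.02944594  0.84532669 -0.53343765  0.88404504]
 [ 0.99956434  0.0238248  -0.01742166  0.01269911]
 [-0.00201795 -0.53371825 -0.84565995  0.67489175]
 [ 0.          0.          0.          1.        ]]
bung_grip [(0.65, [115.9, 226.5])]
bung_tip [(0.85, [114.1, 239.5])]
pot [(0.79, [137.4, 261.8])]
plate_in [(0.57, [264.0, 171.6])]
mask [(0.57, [119.5, 230.6])]
side 348.4780853400456 253.27466372993376 192.06434714101434 [[-0.79068508 -0.41945317  0.44595531  0.24765297]
 [-0.61215181  0.53054571 -0.58633728  0.38262228]
 [ 0.00934135 -0.73660049 -0.6762636   0.57078766]
 [ 0.          0.          0.          1.        ]]
bung_grip [(0.59, [279.5, 136.4])]
bung_tip [(0.61, [274.3, 135.0])]
pot [(0.65, [272.0, 176.7])]
plate_in [(0.78, [285.1, 269.3])]
mask [(0.73, [275.6, 142.5])]
wrist 344.0612690594118 256.99598682432975 191.51023469552513 [[ 9.99999709e-01  5.10523758e-05 -7.60634047e-04  9.64165428e-05]
 [ 1.72330130e-04  9.56790196e-01  2.90779111e-01 -7.37666507e-02]
 [ 7.42612164e-04 -2.90779158e-01  9.56789909e-01 -1.43604509e-01]
 [ 0.00000000e+00  0.00000000e+00  0.00000000e+00  1.00000000e+00]]
bung_grip []
bung_tip []
pot []
plate_in []
mask []
0.9
```

```bash
python3 - <<'E'
import cv2,numpy as np
a=cv2.imread('pics/scene0.png');b=cv2.imread('pics/side0.png')
cv2.imwrite('pics/both.png',cv2.resize(np.vstack([a,b]),(400,600)))
E
cat > h.py <<'E'
from cell import *
import cv2,numpy as np
from scipy.spatial.transform import Rotation as R
def cam(f,s):
    if "cam_to_world" in f: return np.array(f["cam_to_world"])
    T=np.eye(4);T[:3,:3]=R.from_rotvec(s["eef_rot"]).as_matrix();T[:3,3]=s["position"];return T@np.array(f["T_tool_cam"])
def ray(f,T,p):
    d=T[:3,:3]@np.array([(p[0]-f["cx"])/f["fx"],(p[1]-f["cy"])/f["fy"],1]);return T[:3,3],d/np.linalg.norm(d)
def tri(rs):
    A=sum(np.eye(3)-np.outer(d,d) for o,d in rs);b=sum((np.eye(3)-np.outer(d,d))@o for o,d in rs)
    p=np.linalg.solve(A,b);return p,[np.linalg.norm((np.eye(3)-np.outer(d,d))@(p-o)) for o,d in rs]
def atz(r,z): return r[0]+r[1]*(z-r[0][2])/r[1][2]
def down(yaw): # tool x at yaw, z down
    x=np.array([np.cos(yaw),np.sin(yaw),0]);z=np.array([0,0,-1.]);return R.from_matrix(np.c_[x,np.cross(z,x),z]).as_rotvec()
E
python3 - <<'E'
from h import *
P={"bung_grip":([115.9,226.5],[279.5,136.4]),"bung_tip":([114.1,239.5],[274.3,135]),"pot":([137.4,261.8],[272,176.7]),"plate_in":([264,171.6],[285.1,269.3])}
s=get_state();f=grab_frame("scene");g=grab_frame("side")
Z={"bung_grip":.124,"bung_tip":.124,"pot":0,"plate_in":.005}
for n,(a,b) in P.items():
    r=[ray(f,cam(f,s),a),ray(g,cam(g,s),b)];p,e=tri(r);print(n,p.round(4),np.round(e,4),[atz(q,Z[n]).round(4)[:2] for q in r])
print(R.from_rotvec(s['eef_rot']).as_matrix().round(3))
E
```

```text
bung_grip [ 0.6104 -0.1918  0.1244] [0.0005 0.0005] [array([ 0.6099, -0.1924]), array([ 0.6108, -0.1917])]
bung_tip [ 0.6276 -0.1936  0.1193] [0.0011 0.0011] [array([ 0.6306, -0.1908]), array([ 0.6235, -0.189 ])]
pot [ 0.6177 -0.1848  0.0058] [0.0025 0.0025] [array([ 0.6136, -0.1888]), array([ 0.6221, -0.1876])]
plate_in [0.4333 0.0273 0.0107] [0.0049 0.0049] [array([0.4258, 0.0235]), array([0.4371, 0.0287])]
[[ 0.442  0.897 -0.   ]
 [ 0.897 -0.442  0.   ]
 [ 0.    -0.    -1.   ]]
```

View pics/scene0.png

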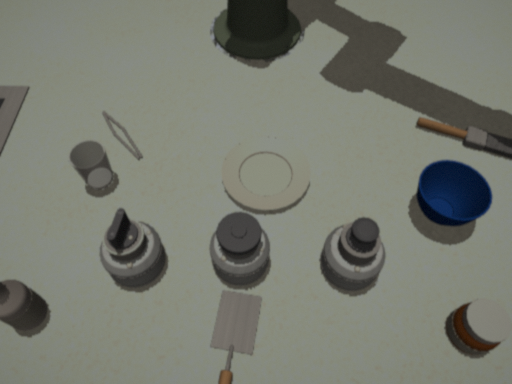

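View pics/side0.png

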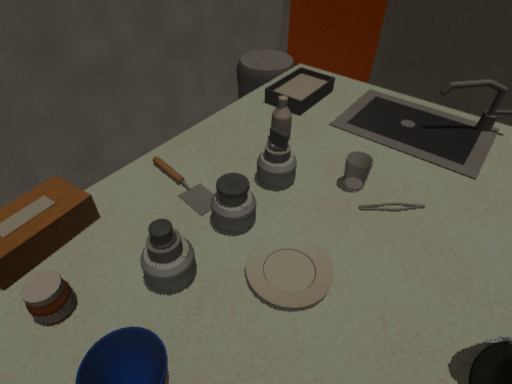

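The scene view shows the winged stopper on the left-hand pot at about (120,230). In the side view it is the rear pot, at about (277,142). Both give roughly (0.610, -0.192, 0.124), which matches the stated height. Next I'll look from the wrist camera above the pot.

Run:
```python
from h import *
for y in (1.5708,-1.5708): print(y,ik([.61,-.192,.25],down(y)))
best=min((1.5708,-1.5708),key=lambda y:abs(ik([.61,-.192,.25],down(y))[5]))
print(best)
obs={"bung_grip":[],"bung_tip":[],"pot":[]}
for i,(dx,dy) in enumerate([(0,-.03),(-0.0,.05)]):
    movep([.61+dx,-.192+dy,.25],down(best))
    s=get_state();f=grab_frame("wrist");cv2.imwrite(f"pics/w{i}.png",f["img"][:,:,::-1])
    T=cam(f,s)
    for n,z in (("bung_grip",.124),("bung_tip",.124),("pot",0)):
        d=tip_of("wrist",n)
        for e in d[:2]:print(i,n,round(e["score"],2),np.round(e["centre"],1),atz(ray(f,T,e["centre"]),z).round(4))
        if d: obs[n].append(ray(f,T,d[0]["centre"]))
for n in obs:
    if len(obs[n])>1:print(n,tri(obs[n]))
print(get_state()['clock'])
```

```text
1.5708 [-4.20282088e-01  4.86237351e-01  9.92728251e-02  1.18383180e+00
 -4.44089210e-16 -4.20285761e-01]
-1.5708 [-4.20282088e-01  4.86237351e-01  9.92728251e-02  1.18383180e+00
 -4.44089210e-16  2.72131424e+00]
1.5708
0 bung_grip 0.98 [296.9 185.7] [ 0.6133 -0.1888  0.124 ]
0 pot 0.92 [286.2 158.5] [ 0.6158 -0.1875  0.    ]
1 bung_grip 0.91 [195.8 186.5] [ 0.6142 -0.1909  0.124 ]
1 bung_tip 0.58 [192.9 207.7] [ 0.6325 -0.1942  0.124 ]
1 pot 0.82 [212.9 155.6] [ 0.6126 -0.1922  0.    ]
bung_grip (array([ 0.61181758, -0.18958736,  0.13077578]), [np.float64(0.0004013721206300086), np.float64(0.0004013721206300262)])
pot (array([ 0.60976312, -0.18937418,  0.02254917]), [np.float64(0.0014967610063603407), np.float64(0.0014967610063604286)])
4.65
```

```bash
python3 -c "
import cv2,numpy as np
cv2.imwrite('pics/wb.png',np.hstack([cv2.imread(f'pics/w{i}.png')[60:330,100:480] for i in (0,1)]))"
```

```text
(no output)
```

View pics/wb.png

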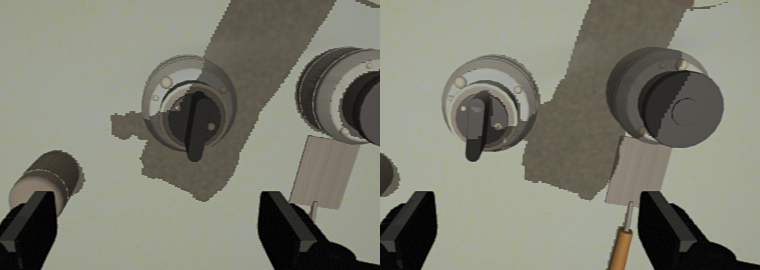

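```bash
python3 -c "
import cv2,numpy as np
a=cv2.imread('pics/w0.png')[130:230,240:345];b=cv2.imread('pics/w1.png')[130:230,140:245]
c=np.hstack([a,b]);c=np.clip(c.astype(float)*1.8+20,0,255).astype(np.uint8)
cv2.imwrite('pics/wz.png',cv2.resize(c,None,fx=3.8,fy=3.8,interpolation=cv2.INTER_NEAREST))"
```

```text
(no output)
```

View pics/wz.png

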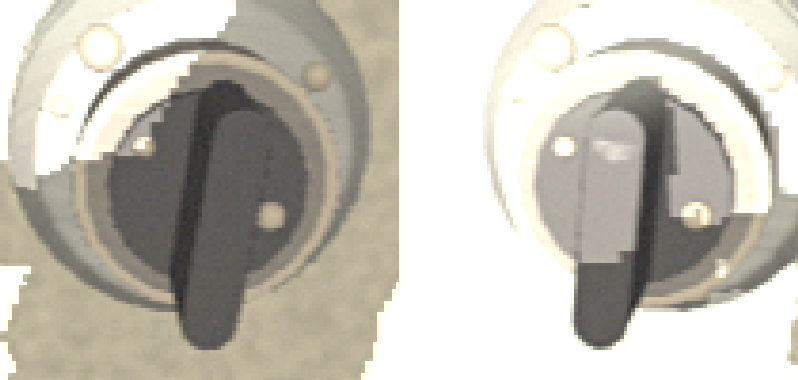

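The zoom shows the wing's light top face. Its ends are at about (303.7,158.4)/(295,222.1) in view 0 and (196.3,158.4)/(193.2,222.1) in view 1.

Run:
```python
from h import *
f=grab_frame("wrist")
P=[([303.7,158.4],[295,222.1]),([196.3,158.4],[193.2,222.1])]
rs=[]
for (dx,dy),pp in zip([(0,-.03),(0,.05)],P):
    s={"position":[.61+dx,-.192+dy,.25],"eef_rot":down(1.5708)}
    T=cam(f,s);r=[ray(f,T,p) for p in pp];rs.append(r)
    a,b=[atz(q,.138) for q in r];print(a.round(4),b.round(4),np.linalg.norm(a-b),((a+b)/2).round(4),np.degrees(np.arctan2(*(b-a)[1::-1])))
s=get_state();print(s["position"],s["eef_rot"],down(1.5708))
for k in (0,1):print(tri([rs[0][k],rs[1][k]]))
```

```text
[ 0.5877 -0.187   0.138 ] [ 0.6393 -0.1919  0.138 ] 0.05183459569865702 [ 0.6135 -0.1895  0.138 ] -5.44075360023479
[ 0.5877 -0.188   0.138 ] [ 0.6393 -0.1932  0.138 ] 0.051871623352589956 [ 0.6135 -0.1906  0.138 ] -5.673295365456649
[ 0.61003518 -0.14301158  0.24990133] [ 2.22289316e+00  2.21977711e+00 -1.00470872e-04] [2.22143739 2.22144555 0.        ]
(array([ 0.58708049, -0.187461  ,  0.141213  ]), [np.float64(1.3191954268368615e-06), np.float64(1.3191954267426498e-06)])
(array([ 0.63777444, -0.19239136,  0.14187415]), [np.float64(8.768262153592201e-06), np.float64(8.768262153571337e-06)])
```

```bash
cat >> h.py <<'E'
W=np.radians(-5.5); C=[.6130,-.1906]
def st(m=''):
    s=get_state();Rm=R.from_rotvec(s["eef_rot"]).as_matrix()
    print(m,round(s["clock"],2),np.round(s["position"],4),'yaw-W',round(np.degrees(np.arctan2(Rm[1,0],Rm[0,0])-np.pi/2-W),1),'F',np.round(s["contact_force"],1),'M',np.round(s["wrist_torque"],2),'gap',round(s["finger_gap"],3));return s
E
python3 - <<'E'
from h import *
movep([*C,.18],down(W+np.pi/2)); st('above')
move_l([*C,.108],velocity=.06,until_force=12); st('down')
f=grab_frame("wrist");cv2.imwrite("pics/g0.png",f["img"][:,:,::-1])
grab(75); st('grab')
E
```

```text
above 5.13 [ 0.6122 -0.1912  0.179 ] yaw-W -0.1 F [-0.6 -0.5  0.4] M [ 0.   -0.04 -0.  ] gap 1.003
down 6.48 [ 0.6134 -0.1908  0.1085] yaw-W -0.0 F [-0.4 -1.   0. ] M [ 0.   -0.05 -0.03] gap 0.996
grab 7.2 [ 0.613  -0.1898  0.1079] yaw-W 0.0 F [0.4 3.1 1.1] M [ 0.59 -0.13  0.13] gap 0.126
```

View pics/g0.png

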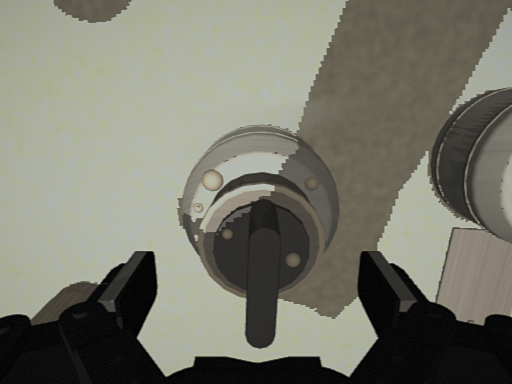

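The wing sits at column about 262, between the pads and nearly centred. The finger gap after closing (about 11 mm) matches the 12 mm wing. I'll start the first arc.

Run:
```python
from h import *
C=[.613,-.1898]
for a,z in ((7,.1082),(14,.1085),(20,.1090)):
    move_l([*C,z],velocity=.001,rot=down(W+np.pi/2+np.radians(a))); st(a)
f=grab_frame("wrist");cv2.imwrite("pics/g1.png",f["img"][:,:,::-1])
```

```text
7 7.62 [ 0.6128 -0.1895  0.1079] yaw-W 6.9 F [ 0.   2.7 -1.1] M [ 0.64 -0.01 -0.15] gap 0.127
14 7.9 [ 0.6127 -0.1895  0.1081] yaw-W 13.9 F [-0.2  3.5 -2.9] M [ 0.64 -0.03  0.18] gap 0.127
20 8.22 [ 0.6126 -0.1895  0.1083] yaw-W 19.8 F [ 0.5  2.  -6.2] M [ 0.65 -0.13  0.  ] gap 0.125
```

View pics/g1.png

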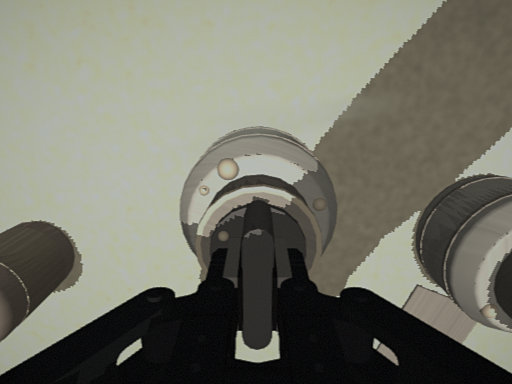

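The wing is still upright in the image, column about 257, square between the pads, so it turned with the tool. I'll carry on with the other arcs.

```bash
python3 - <<'E'
from h import *
C=[.613,-.1898]; z=.109
for tgt in (-20,20,-20):
    a0=-tgt
    for a in np.linspace(a0,tgt,5)[1:]:
        z+=.0003
        move_l([*C,z],velocity=.0008,rot=down(W+np.pi/2+np.radians(a)))
    sleep(.15); st(tgt)
    f=grab_frame("wrist");cv2.imwrite(f"pics/a{z:.4f}.png",f["img"][:,:,::-1])
E
ls pics
```

```text
-20 9.72 [ 0.613  -0.1899  0.1103] yaw-W -19.9 F [ 1.4  2.3 -5.2] M [ 0.65 -0.36 -0.1 ] gap 0.131
20 11.22 [ 0.6128 -0.1897  0.1114] yaw-W 19.9 F [-0.4  2.9 -2.9] M [0.69 0.31 0.04] gap 0.129
-20 12.72 [ 0.6131 -0.1899  0.1127] yaw-W -19.9 F [ 0.9  2.3 -3.9] M [ 0.69 -0.26 -0.06] gap 0.128
a0.1102.png
a0.1114.png
a0.1126.png
both.png
g0.png
g1.png
scene0.png
side0.png
w0.png
w1.png
wb.png
wrist0.png
wz.png
```

```bash
python3 -c "
import cv2,numpy as np
cv2.imwrite('pics/arcs.png',np.hstack([cv2.imread(f'pics/a0.{i}.png')[100:384,150:400] for i in ('1102','1114','1126')]))"
```

```text
(no output)
```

View pics/arcs.png

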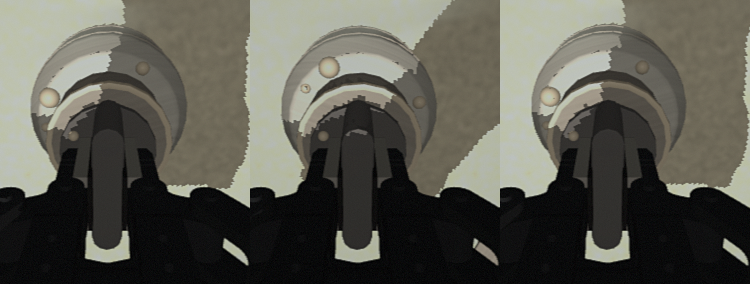

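Run:
```python
from h import *
C=[.613,-.1898]
z=.1126
for a in (-10,0,10,15,8,0):
    z+=.001; move_l([*C,z],velocity=.003,rot=down(W+np.pi/2+np.radians(a)))
st('eased')
move_l([*C,.140],velocity=.03); st('up')
move_l([*C,.22],velocity=.1); st('up2')
for c in("scene","side"):
    f=grab_frame(c);cv2.imwrite(f"pics/{c}1.png",f["img"][:,:,::-1])
f=grab_frame("wrist");cv2.imwrite("pics/g2.png",f["img"][:,:,::-1])
movep([.42,-.06,.25],down(W+np.pi/2)); s=st('nearplate'); sleep(.2);s=st()
f=grab_frame("wrist");cv2.imwrite("pics/p0.png",f["img"][:,:,::-1])
T=cam(f,s)
for d in tip_of("wrist","plate_in"): print(d["score"],d["centre"],atz(ray(f,T,d["centre"]),.005))
# plate masks in the fixed cams
for c in ("scene","side"):
    f=grab_frame(c)
    for n in ("plate_in",):
        m=silhouettes(c,n); print(c,len(m))
        for d in tip_of(c,n): print(d["score"],d["centre"],atz(ray(f,cam(f,s),d["centre"]),.005))
```

```text
eased 15.67 [ 0.6129 -0.1898  0.1189] yaw-W 0.0 F [ -0.3   2.9 -13.9] M [ 0.64 -0.03 -0.02] gap 0.124
up 16.53 [ 0.6132 -0.19    0.1405] yaw-W -0.0 F [-0.5 -0.3 -0.9] M [-0.06  0.02  0.02] gap 0.129
up2 17.48 [ 0.6125 -0.1896  0.2192] yaw-W -0.0 F [ 0.   0.4 -1. ] M [ 0.03 -0.04  0.  ] gap 0.127
nearplate 18.57 [ 0.4214 -0.0606  0.2504] yaw-W -0.0 F [ 0.4  0.  -0.4] M [ 0.02 -0.    0.  ] gap 0.129
 18.77 [ 0.421  -0.0607  0.2498] yaw-W -0.0 F [ 0.5  0.4 -0.1] M [ 0.03  0.03 -0.05] gap 0.128
0.57 [334.5, 154.9] [0.42992948 0.02706673 0.005     ]
scene 1
0.61 [210.2, 60.4] [ 0.11886799 -0.10439952  0.005     ]
0.6 [265.5, 174.0] [0.43126917 0.02644948 0.005     ]
side 1
0.58 [287.8, 265.8] [0.43747343 0.01863989 0.005     ]
```

```bash
python3 -c "
import cv2,numpy as np
cv2.imwrite('pics/c1.png',np.hstack([cv2.imread(f'pics/{i}.png')[:,60:460] for i in ('g2','p0')]))"
```

```text
(no output)
```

View pics/c1.png

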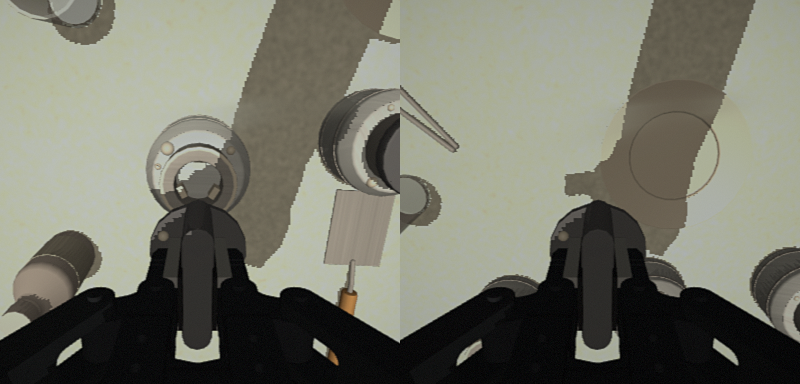

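View pics/side1.png

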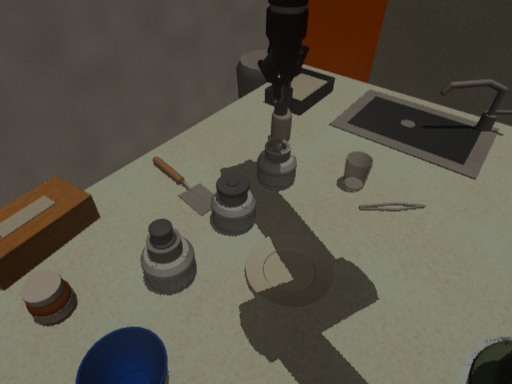

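The stopper is out of the pot and held upright. In the right-hand wrist picture the plate's inner circle is centred at about (334,155), which agrees with the network and gives (0.430, 0.027). Now I'll place it.

```bash
python3 - <<'E'
from h import *
P=[.431,.0265]; r=down(W+np.pi/2)
movep([*P,.15],r)
move_l([*P,.055],velocity=.08); st('pre')
print(move_l([*P,.030],velocity=.012,until_force=6)); s=st('touch')
for c in("scene","side","wrist"):
    f=grab_frame(c);cv2.imwrite(f"pics/{c}2.png",f["img"][:,:,::-1])
E
python3 -c "
import cv2,numpy as np
cv2.imwrite('pics/c2.png',np.hstack([cv2.imread(f'pics/{i}2.png')[60:360,160:420] for i in ('scene','side','wrist')]))"
```

```text
pre 21.1 [0.4314 0.0265 0.0554] yaw-W 0.0 F [ 0.7  0.6 -0.2] M [-0.04 -0.02 -0.03] gap 0.129
True
touch 22.48 [0.4311 0.0266 0.0373] yaw-W 0.0 F [-1.1  0.8  4.7] M [-0.05  0.09  0.04] gap 0.124
```

View pics/c2.png

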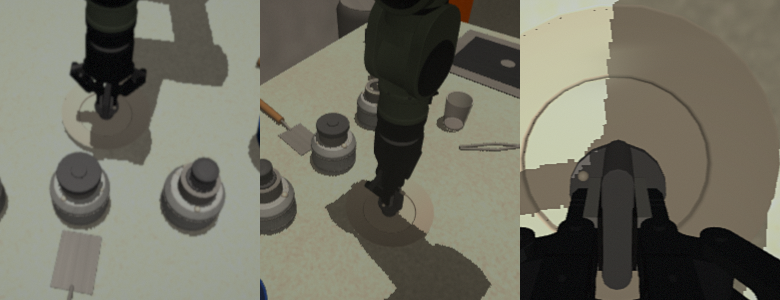

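The stopper touched down at TCP z 0.037, close to the predicted 0.038, and sits centred on the plate's inner circle. I'll release it and retreat.

```bash
python3 - <<'E'
from h import *
let_go(); st('open')
move_l([.431,.0265,.20],velocity=.08); st('up')
movep([.43,-.06,.25],down(np.pi/2)); sleep(.2); s=st()
f=grab_frame("wrist");cv2.imwrite("pics/wrist3.png",f["img"][:,:,::-1]);T=cam(f,s)
rs=[]
for n,z in(("bung_grip",.054),("plate_in",.005)):
    for c in ("wrist","scene","side"):
        f=grab_frame(c)
        if c!="wrist" and n=="bung_grip": cv2.imwrite(f"pics/{c}3.png",f["img"][:,:,::-1])
        for d in tip_of(c,n)[:1]: 
            q=ray(f,cam(f,s),d["centre"]); print(n,c,d["score"],np.round(d["centre"]),atz(q,z).round(4))
            if n=="bung_grip": rs.append(q)
print(tri(rs))
E
python3 -c "
import cv2,numpy as np
cv2.imwrite('pics/c3.png',np.hstack([cv2.imread(f'pics/{i}3.png')[60:360,160:420] for i in ('scene','side','wrist')]))"
```

```text
open 23.33 [0.4303 0.0266 0.0368] yaw-W 0.0 F [ 0.  -0.1  0.7] M [-0.   -0.05 -0.  ] gap 0.999
up 25.52 [0.4308 0.0265 0.1997] yaw-W -0.0 F [ 1.   0.1 -0.6] M [-0.08 -0.04  0.04] gap 1.0
 26.21 [ 0.4294 -0.059   0.2492] yaw-W 5.6 F [-0.1 -0.9  0.5] M [-0.05  0.03  0.01] gap 1.002
bung_grip wrist 0.76 [341. 164.] [0.4288 0.0256 0.054 ]
bung_grip scene 0.85 [266. 154.] [0.421  0.0268 0.054 ]
bung_grip side 0.83 [289. 255.] [0.4329 0.028  0.054 ]
plate_in wrist 0.95 [332. 155.] [0.429  0.0258 0.005 ]
plate_in scene 0.95 [266. 173.] [0.4294 0.0274 0.005 ]
plate_in side 0.77 [286. 268.] [0.4376 0.0265 0.005 ]
(array([0.42849525, 0.02724862, 0.05869292]), [np.float64(0.002802735314134913), np.float64(0.0032290870432827236), np.float64(0.004607274017764069)])
```

View pics/c3.png

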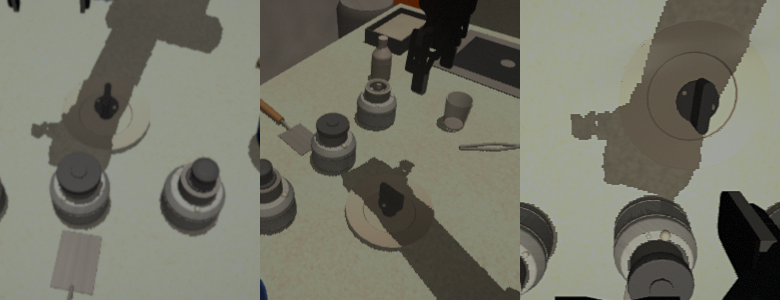

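All three views show the stopper upright in the middle of the plate, with the gripper clear of everything. I'm handing the job in.

```bash
python3 -c "
from cell import *
print(sign_off(), get_state()['clock'])"
```

```text
the job is handed in; nothing more can be done
the job is handed in; nothing more can be done
```

The stopper broke free, came out of the neck, and now stands upright in the middle of the white plate. I handed the job in shortly after 26 s on the robot's clock, out of the 51 s allowed; signing off gives no verdict.

- **Rocking:** I gripped the wing at 75 N and rocked it +20, −20, +20 and −20 degrees, easing up about 1 mm with each arc. Wrist pictures showed the wing turning with the pads every time.
- **Drawing out:** While raising it another 6 mm I added a few smaller rocking turns (up to +15 degrees). The pull on the tool reached 14 N in the readings I took, and then I drew the stopper straight up.
- **Placing:** It touched the plate about where predicted, with the tool tip at 0.037 m. I then released it and backed the arm off.
- **Last checks:** In all three pictures it stands upright inside the plate's inner circle. By the wrist camera its axis is about 1 mm from the plate's centre, and the force on the tool was about zero.
- **Disagreements:** Combining all three views puts the grip point about 5 mm higher than expected (0.0587 m against 0.054 m). The fixed cameras differ from the wrist camera by 4–9 mm, and the side camera has the plate centre about 8 mm further out. The network's low-accuracy points could explain this. All of it is well inside the 40 mm allowed from the plate's centre.

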